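# Pull the wedged wooden rib out of the mould seam

## Robot

A 6-joint arm with a two-finger parallel gripper is mounted at the origin on a cart in front of the work surface, level with it; the furniture and walls round the work are solid. World frame = base frame: x ahead of the robot, y to its left, z up, the work surface at z = 0. Lengths are in m, angles in rad, forces in N, time in s.
With the tool pointing down it reaches from about 0.375 to 0.9 m from the base axis. Payload 3.1 kg.
Tool frame: the origin (TCP) lies at the very end of the fingers, on their centre line; the grasp point (between the pads) lies 19 mm behind it; z points along the fingers, y is the line along which they close (so a half turn about z gives the same grasp; the last joint's range is limited). The gripper opens to 87 mm and grips with 3 to 60 N. Pads are 19 mm wide; open, the fingers measure 117 mm over their backs; the gripper's body (75 mm by 190 mm) begins 51 mm behind the grasp point.
Start: joints at [-1.296, 0.527, 1.433, -0, 1.181, -0.178], TCP at [0.274, -0.562, 0.223] pointing down, gripper open.
Joint ranges: [-3.08, 3.08], [-0.75, 2.2], [0.22, 2.44], [-1.43, 4.57], [0, 2.65], [-2.85, 2.85]. Speed limits (rad/s): [2.79, 2.79, 3.14, 3.14, 3.14, 3.14].

## Interface

Orientations are given as a rotation vector (axis times angle).
In Python, from station import robot gives the robot as it stands.
- The arm moves only by the tool move_arm, never from a script. Its argument "motion" is a list of rows, each a list of 3 entries, a list of its own where there are three numbers: the shift along the tool's x, y, z in m, then the turn, a rotation vector about the tool's x, y, z in rad, then the closure in counts, from 0 (fully open) to 255 (shut). A call has 1 to 10 rows; each row is the pose to reach, as a shift and turn from the pose commanded when the call began, along the tool's axes at that moment; what a row does not reach only later rows make up. A row lasts 1/8 s, in which the tool goes at most 62.5 mm and 10.7 degrees, less where a joint would pass 70% of its speed; a pose out of reach is approached as far as the arm can. A call with a gripper value outside its range is refused whole. The fingers move at their own pace and stop on an object; "grip_force" is the grip in N (left out, the last holds). Time passes only in rows, so rows that repeat a pose let the fingers close. It gives the time, the measured TCP pose, the force, the opening and the grip force at its end, in the units of the state.
- robot.state(): the state, without advancing time (a new reading comes with each control period).
- robot.get_image(name): name is "side" or "top"; returns a dict with "img" (420x560x3 uint8, red, green, blue), "range_z" (420x560 float32, m along the optical axis (not along the pixel's ray), 0 where there is no reading), "fx", "fy", "cx", "cy" (pixels), "rvec" (rotation vector, rad) and "tvec" (3), from world to camera coordinates, as OpenCV has them. Camera axes: x right, y down, z forward; pixel columns grow to the right and rows downward; lengths in m; the calibration is good to about 2 mm. A picture is of the moment at which its call begins.
- robot.finish_job(): hands the job in; it is judged then, once.
The state is a dict: "clock": time; "q": joint angles; "qvel": joint speeds; "effort": joint torques, N m; "tcp_pos": TCP position; "tool_rot": TCP orientation; "wrist_force": force on the tool from outside, world axes, zero at the start; "torque": the same for the moment, N m; "grip_width": finger opening in m; "grasp_force": force on a finger pad.
Only numpy, scipy, OpenCV 4.12 (cv2) and the standard library are available. Lean on these libraries where they do the work, as an engineer would, in place of code of your own. Each camera call takes 0.05 s, during which the arm holds its last target. There are 200 camera calls.

## Task

The three-piece plaster mould stands on its board with two open seams, and a wooden throwing rib has been left wedged upright in one of them. Take the rib by its exposed top edge, lift it straight up until it is clear above the mould, and put it in the shallow wooden tool tray beside the mould. Leave the ceramic test tile that holds the other seam open where it is.

Things in the scene. Friction and masses are not known exactly. Their poses are not given: they have to be found in the camera images.
- rib_centre (a point): Centre of the wooden rib to retrieve: brown wooden plate 69 x 99 x 8 mm, rounded outline, standing on end in either seam, 99 mm high; its top 38 mm show above the mould. The centre is 49 mm below its top edge. Own axes: z = thickness (level, across the seam), y = length (up at the start), x = width. 50 g, 4 mm play, may lean 5 degrees. (A similar rib lying flat at the back is not meant.)
- tile_centre (a point): Centre of the glazed ceramic test tile that stands in the other seam as a spacer: 46 x 71 x 9 mm, 71 mm high as it stands, so only about 11 mm shows above the mould. Own axes as for the rib: z across the seam, y up, x along the seam. Loose; to be left there.
- mould_top (a point): Middle of the mould's top, 72 mm above the table, over its pouring hole. Fixed: three white plaster blocks 60 mm high on a plywood board 170 x 250 x 12 mm. Axes: z up, x along the seams (130 mm long), y across. The seams are slots 12 mm wide, 60 mm deep, open at top and ends, at y = +45 and -45 mm; the board is their floor.
- tool_tray: Open shallow tray of light wood, fixed on the table: 200 mm (x) by 140 mm (y), 36 mm high, walls and floor 6 mm thick. Origin at the centre of its underside, on the table; z up. A loop tool 140 mm long, 11 mm thick lies in it along x near the +y wall, 45 to 50 mm from the middle; the rest is empty.

How it is judged:
By the outcome, as a careful person would: the job done as asked, in the order asked, and still so for the second after the job is handed in, with the robot touching nothing.
It also fails if it takes over 40 s, if anything falls off the work surface, if the arm or the gripper's body presses on something with over 40 N, if the wrist force passes 120 N, or if a joint passes its speed limit or range.

## Working session

There is one attempt and no reset: what is moved stays moved. The work goes in short steps, Python scripts to look and compute and a tool call to move; the robot and the scene stay as the last step left them, time stands still between calls to the robot, and variables do not carry over. Pictures are saved under pics/ and viewed, at most 10 in all, crops included, and the job is handed in when it is done.

Besides the shell and the picture viewer there is one more tool, called after "Call:" in YAML: its name, and indented under it one key for each argument. move_arm: Moves the arm, as the interface text tells. Its arguments: {"type":"object","properties":{"motion":{"type":"array","items":{"type":"array"}},"grip_force":{"type":"number"}},"required":["motion"]}

```bash
mkdir -p pics; cat > h.py <<'E'
import numpy as np, cv2
from station import robot
def grab(n):
    d=robot.get_image(n); R=cv2.Rodrigues(np.array(d['rvec'],float))[0]; t=np.array(d['tvec'],float).ravel()
    v,u=np.mgrid[0:420,0:560]; z=d['range_z']
    c=np.stack([(u-d['cx'])/d['fx']*z,(v-d['cy'])/d['fy']*z,z],-1)
    d['P']=(c-t)@R; d['P'][z==0]=np.nan; d['R']=R; d['t']=t
    return d
def save(d,f,s=None,k=1):
    im=d['img'][...,::-1]
    if s: im=im[s[0]:s[1],s[2]:s[3]]
    cv2.imwrite('pics/'+f,cv2.resize(im,None,fx=k,fy=k))
E
python3 - <<'E'
from h import *
for n in('top','side'):
    d=grab(n); save(d,n+'1.png'); np.savez('/tmp/'+n+'.npz',P=d['P'],img=d['img']); print(n,-d['R'].T@d['t'],np.nanmin(d['P'][...,2]))
s=robot.state();print(s)
E
```

```text
top [0.352087   0.02495063 0.97271526] -0.7656400289447003
side [0.44467024 0.85275281 0.64051125] -0.7748318066539582
{'clock': 0.1, 'q': array([-1.29552423e+00,  5.28382768e-01,  1.43377353e+00, -1.76910524e-05,
        1.18139646e+00, -1.78506293e-01]), 'qvel': array([-0.00161174, -0.00191978, -0.00299167, -0.00013757, -0.00126242,
        0.00030009]), 'effort': array([-3.46645311e-04, -4.40985703e+01, -1.77150965e+01,  6.34743716e-02,
        5.34073915e-02, -4.20159608e-05]), 'tcp_pos': array([ 0.27381416, -0.56109444,  0.22166381]), 'tool_rot': array([-3.05916715e+00, -7.06263612e-01,  1.74468439e-04]), 'wrist_force': array([0.73467096, 0.83367899, 0.13979588]), 'torque': array([-0.02309014,  0.0010721 ,  0.00225926]), 'grasp_force': 0.0, 'grip_width': 0.0871436437284681}
```

View pics/top1.png

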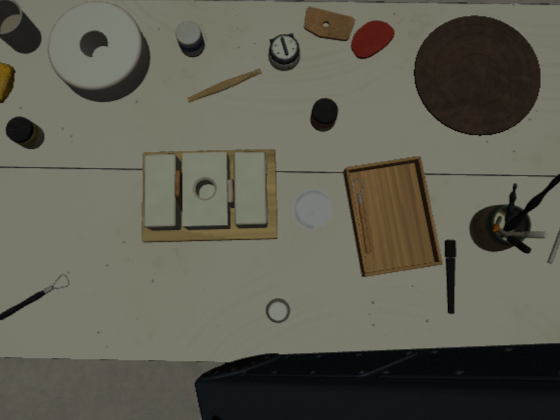

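View pics/side1.png

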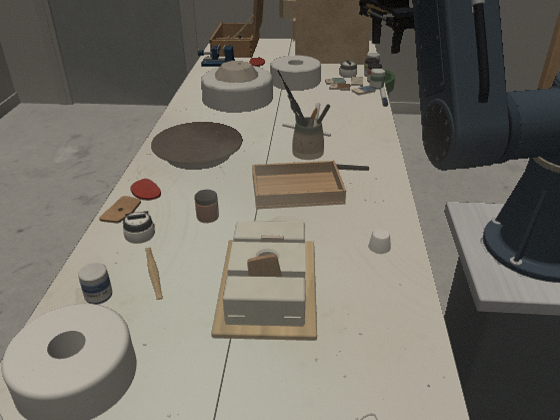

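The top view shows the mould around (208,195), with the rib's brown edge in the left (+y) seam at (178,183). The tile is in the right seam at (231,190), and the tray is at (393,216) with the loop tool along its left wall. The side view confirms the rib at (264,265). Next I'll measure these.

```bash
python3 - <<'E'
from h import *
for n in('top','side'):
    a=np.load('/tmp/'+n+'.npz');P=a['P'];hsv=cv2.cvtColor(a['img'],cv2.COLOR_RGB2HSV);Z=P[...,2]
    print(n,'table z',np.nanmedian(Z[(np.abs(P[...,0]-.4)<.2)&(np.abs(P[...,1])<.2)]))
    def rect(m,l):
        q=P[m]; 
        if len(q)<4: print(l,len(q));return
        (c,s,an)=cv2.minAreaRect(q[:,:2].astype(np.float32)); print(l,len(q),'c',np.round(c,4),'s',np.round(s,4),'an',round(an,1),'z',np.round(np.percentile(q[:,2],[5,50,95]),4))
    r=(lambda x0,x1,y0,y1:(P[...,0]>x0)&(P[...,0]<x1)&(P[...,1]>y0)&(P[...,1]<y1))
    # mould region from image
    if n=='top':
        box=np.zeros(Z.shape,bool); box[140:250,135:285]=1
        tr=np.zeros(Z.shape,bool); tr[145:290,335:450]=1
        print('centre mould',P[195,215],'tray',P[216,393])
    else:
        box=np.zeros(Z.shape,bool); box[215:340,210:325]=1
        tr=np.zeros(Z.shape,bool); tr[150:215,245:350]=1
    rect(box&(Z>.062)&(Z<.079),'mouldtop'); rect(box&(Z>.008)&(Z<.079),'board+')
    rect(box&(Z>.085),'rib'); rect(box&(Z>.09)&(hsv[...,1]>70),'ribcol')
    rect(tr&(Z>.029)&(Z<.045),'trayrim'); rect(tr&(Z>.012)&(Z<.045),'tray')
    if n=='top':
        print(np.round(Z[178:204:3,170:240:3]*1000).astype(int)); 
        print(hsv[183,170:190].tolist())
E
```

```text
top table z 0.011302612331884508
centre mould [0.51013585 0.13664181 0.07599588] tray [ 0.48877389 -0.1862474   0.00436989]
mouldtop 7752 c [0.5228 0.1557] s [0.1309 0.2147] an 2.6 z [0.0691 0.0722 0.075 ]
board+ 11645 c [0.5228 0.1555] s [0.1705 0.2502] an 2.4 z [0.0107 0.0711 0.0746]
rib 196 c [0.5332 0.1594] s [0.0522 0.0933] an 12.3 z [0.0878 0.1015 0.1092]
ribcol 170 c [0.5253 0.1974] s [0.0519 0.009 ] an 2.8 z [0.0929 0.1026 0.1092]
trayrim 1374 c [ 0.4873 -0.1803] s [0.2002 0.1415] an 10.1 z [0.0309 0.0354 0.0383]
tray 2295 c [ 0.4841 -0.1931] s [0.2112 0.1657] an 10.0 z [0.0134 0.0331 0.0378]
[[ 71  71 102 104  76  71  74  72  71  72  71  71  70  71  72  73  73  75
   73  72  11  17  72  74]
 [ 72  70 101 103  79  72  73  70  72  71  63  57  53  54  67  70  72  76
   73  75  83  81  70  74]
 [ 76  73 106 104  76  72  71  70  72  67  48  34  27  32  33  72  74  72
   75  73  79  77  72  72]
 [ 73  73 108 107  75  72  71  73  70  56  35  29  27  28  29  68  72  73
   74  70  80  80  73  75]
 [ 72  72 110 108  77  75  71  72  70  52  27  28  29  25  28  68  74  72
   70  75  83 
[... 531 characters left out ...]
, 86], [15, 138, 87], [15, 144, 62], [13, 137, 26], [14, 147, 26], [32, 41, 81], [34, 35, 124], [35, 35, 124], [35, 35, 124], [37, 37, 125], [35, 37, 125], [37, 36, 126], [35, 36, 126]]
side table z 0.012184799660290308
mouldtop 5638 c [0.5229 0.1582] s [0.1294 0.2167] an 2.2 z [0.0653 0.071  0.0731]
board+ 9976 c [0.5457 0.1158] s [0.2142 0.3427] an 3.7 z [0.0101 0.0685 0.0727]
rib 355 c [0.5252 0.2003] s [0.0513 0.0112] an 1.8 z [0.0862 0.0964 0.1067]
ribcol 264 c [0.5243 0.2002] s [0.0494 0.0112] an 1.8 z [0.0908 0.0992 0.107 ]
trayrim 696 c [ 0.4926 -0.21  ] s [0.1997 0.2117] an 10.0 z [0.0295 0.0334 0.0361]
tray 1970 c [ 0.4952 -0.2252] s [0.1999 0.2449] an 10.0 z [0.0135 0.0254 0.0352]
```

```bash
cat >> h.py <<'E'
from scipy.spatial.transform import Rotation as Ro
def rel(p,Rt,s=None):
    s=s or robot.state(); R0=Ro.from_rotvec(s['tool_rot'])
    print('shift',np.round(R0.inv().apply(np.array(p)-s['tcp_pos']),4),'turn',np.round((R0.inv()*Rt).as_rotvec(),3))
def tool(y,z):
    z=np.array(z,float);z/=np.linalg.norm(z);y=np.array(y,float);y-=z*(y@z);y/=np.linalg.norm(y)
    return Ro.from_matrix(np.stack([np.cross(y,z),y,z],1))
E
python3 - <<'E'
from h import *
a=np.load('/tmp/top.npz');P=a['P'];Z=P[...,2]
b=np.zeros(Z.shape,bool);b[165:260,465:560]=1;b&=Z>.05;q=P[b];print('jar',q.min(0),q.max(0))
a=np.load('/tmp/side.npz');P=a['P'];Z=P[...,2];hsv=cv2.cvtColor(a['img'],cv2.COLOR_RGB2HSV)
b=np.zeros(Z.shape,bool);b[215:290,235:295]=1;b&=(Z>.079)&(Z<.115)&(hsv[...,1]>70);q=P[b];c=q.mean(0)
u,s,v=np.linalg.svd(q-c);print('face',len(q),c,v,s/np.sqrt(len(q)))
for z in np.arange(.076,.112,.005):
    k=q[abs(q[:,2]-z)<.0025]
    if len(k):print(round(z,3),len(k),np.percentile(k[:,0],[2,98]).round(4),np.median(k[:,1]).round(4))
th=np.radians(2.4)
print(Ro.from_rotvec(robot.state()['tool_rot']).as_matrix().round(3))
for sg in(1,-1): rel([.525,.199,.22],tool([-sg*np.sin(th),sg*np.cos(th),0],[0,0,-1]))
E
```

```text
jar [ 0.41641308 -0.40948082  0.05009662] [ 0.53453414 -0.31136167  0.17705978]
face 415 [0.52250935 0.20234714 0.09362979] [[ 0.99236253  0.04706455 -0.11402425]
 [ 0.11878021 -0.11516295  0.98621943]
 [ 0.0332846  -0.99223103 -0.11987373]] [0.01400464 0.00828417 0.00166102]
0.081 67 [0.4979 0.5465] 0.2035
0.086 64 [0.4995 0.5464] 0.2032
0.091 76 [0.5011 0.5476] 0.2029
0.096 70 [0.5018 0.5484] 0.2028
0.101 83 [0.5011 0.5434] 0.202
0.106 53 [0.503  0.5287] 0.2003
0.111 2 [0.5095 0.5127] 0.1976
[[ 0.899  0.438 -0.001]
 [ 0.438 -0.899  0.002]
 [ 0.    -0.002 -1.   ]]
shift [ 0.559  -0.5731  0.003 ] turn [-0.    -0.003 -2.73 ]
shift [ 0.559  -0.5731  0.003 ] turn [-0.002  0.     0.412]
```

Call:
move_arm:
  motion:
    - [[0.01,-0.01,-0.055],[0,0,0],0]
    - [[0.045,-0.045,-0.09],[0,0,0.05],0]
    - [[0.085,-0.085,-0.1],[0,0,0.1],0]
    - [[0.125,-0.13,-0.1],[0,0,0.15],0]
    - [[0.165,-0.17,-0.1],[0,0,0.2],0]
    - [[0.205,-0.21,-0.1],[0,0,0.25],0]
    - [[0.245,-0.25,-0.1],[0,0,0.3],0]
    - [[0.285,-0.29,-0.1],[0,0,0.35],0]
    - [[0.325,-0.335,-0.1],[0,0,0.41],0]
    - [[0.365,-0.375,-0.1],[0,0,0.41],0]

```text
clock: 1.35
tcp_pos: [0.4375, -0.0626, 0.3224]
tool_rot: [-3.141, -0.068, 0.0]
wrist_force: [1.1, -1.0, -0.5]
grip_width: 0.0872
grasp_force: 0.0
```

```bash
python3 - <<'E'
from h import *
th=np.radians(2.4)
print(robot.state()['tcp_pos'],robot.state()['q'])
rel([.5225,.1985,.16],tool([np.sin(th),-np.cos(th),0],[0,.045,-1]))
E
```

```text
[ 0.43753653 -0.0626044   0.32240387] [-3.95997268e-01  1.52430192e-01  1.72648559e+00  3.67717585e-05
  1.26302940e+00  1.13144706e+00]
shift [ 0.0962 -0.2571  0.1624] turn [0.045 0.002 0.001]
```

Call:
move_arm:
  motion:
    - [[0.02,-0.055,0.0],[0,0,0],90]
    - [[0.04,-0.11,0.0],[0.02,0,0],90]
    - [[0.06,-0.165,0.01],[0.045,0,0],90]
    - [[0.08,-0.215,0.04],[0.045,0,0],90]
    - [[0.096,-0.257,0.08],[0.045,0,0],90]
    - [[0.096,-0.257,0.13],[0.045,0,0],90]
    - [[0.096,-0.257,0.162],[0.045,0,0],90]
    - [[0.096,-0.257,0.162],[0.045,0,0],90]

```text
clock: 2.35
tcp_pos: [0.5198, 0.1961, 0.1578]
tool_rot: [-3.097, -0.068, 0.013]
wrist_force: [-0.3, 0.5, -0.2]
grip_width: 0.0562
grasp_force: 0.0
```

```bash
python3 - <<'E'
from h import *
d=grab('side'); save(d,'side2.png',(160,310,180,380),4)
th=np.radians(2.4)
print(robot.state()['grip_width']); rel([.5225,.1985,.08],tool([np.sin(th),-np.cos(th),0],[0,.045,-1]))
P=d['P'];Z=P[...,2]
b=np.zeros(Z.shape,bool);b[150:262,235:300]=1;b&=(Z>.15)&(Z<.20)&(P[...,1]>.1);q=P[b];print(len(q),q.min(0),q.max(0))
d=grab('top'); save(d,'top2.png',(100,250,110,310),4)
E
```

```text
0.05618919566186126
shift [0.0012 0.0014 0.0798] turn [0.    0.005 0.002]
311 [0.50690853 0.22972519 0.15816409] [0.5292512  0.23862963 0.19945049]
```

View pics/side2.png

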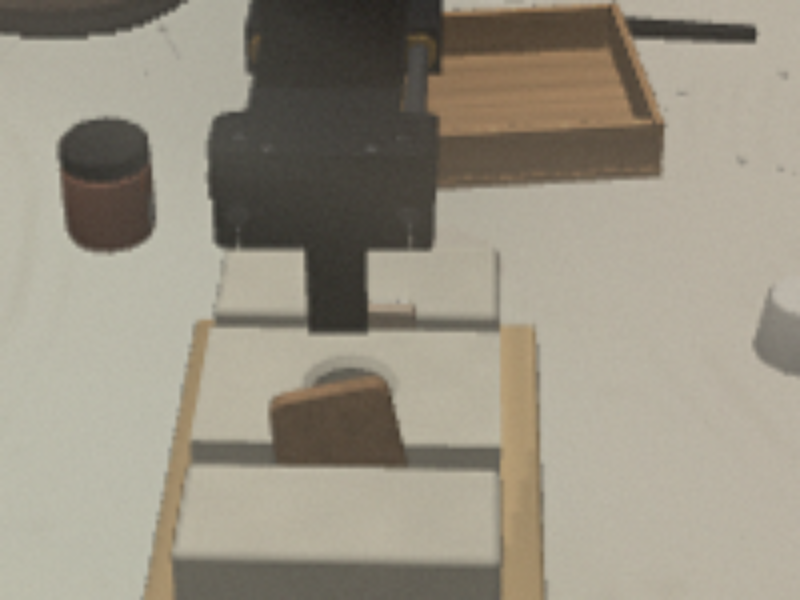

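The side view shows the rib's tapered top at crop (270–390, 375–465), tilted a few degrees in its own plane. The near finger is centred on it (305–367), so I'll descend and grip.

Call:
move_arm:
  motion:
    - [[0.001,0.001,0.03],[0,0,0],90]
    - [[0.001,0.001,0.06],[0,0,0],90]
    - [[0.001,0.001,0.08],[0,0,0],90]
    - [[0.001,0.001,0.08],[0,0,0],90]
    - [[0.001,0.001,0.08],[0,0,0],240]
    - [[0.001,0.001,0.08],[0,0,0],240]
    - [[0.001,0.001,0.08],[0,0,0],240]
    - [[0.001,0.001,0.08],[0,0,0],240]
    - [[0.001,0.001,0.08],[0,0,0],240]
  grip_force: 20

```text
clock: 3.58
tcp_pos: [0.5232, 0.199, 0.0807]
tool_rot: [-3.096, -0.068, 0.001]
wrist_force: [0.6, -0.3, -0.6]
grip_width: 0.0139
grasp_force: 0.0
```

Call:
move_arm:
  motion:
    - [[0,0,0],[0,0,0],255]
    - [[0,0,0],[0,0,0],255]
    - [[0,0,0],[0,0,0],255]
    - [[0,0,0],[0,0,0],255]
  grip_force: 25

```text
clock: 4.08
tcp_pos: [0.5231, 0.1989, 0.0805]
tool_rot: [-3.096, -0.068, 0.002]
wrist_force: [-0.5, -0.6, -0.5]
grip_width: 0.0076
grasp_force: 25.0
```

Call:
move_arm:
  motion:
    - [[0,-0.0005,-0.01],[0,0,0],255]
    - [[0,-0.001,-0.02],[0,0,0],255]
    - [[0,-0.002,-0.04],[0,0,0],255]
    - [[0,-0.003,-0.06],[0,0,0],255]
    - [[0,-0.004,-0.085],[0,0,0],255]
    - [[0,-0.005,-0.11],[0,0,0],255]
    - [[0,-0.006,-0.135],[0,0,0],255]
    - [[0,-0.007,-0.16],[0,0,0],255]
    - [[0,-0.007,-0.16],[0,0,0],255]

```text
clock: 5.2
tcp_pos: [0.5247, 0.199, 0.2435]
tool_rot: [-3.095, -0.068, -0.008]
wrist_force: [-0.1, -0.1, -0.6]
grip_width: 0.0083
grasp_force: 25.0
```

```bash
python3 - <<'E'
from h import *
d=grab('side'); save(d,'side3.png',(110,310,160,400),3)
P=d['P'];Z=P[...,2];hsv=cv2.cvtColor(d['img'],cv2.COLOR_RGB2HSV)
b=(abs(P[...,0]-.523)<.06)&(abs(P[...,1]-.2)<.03)&(Z>.1)&(Z<.26)&(hsv[...,1]>70)
q=P[b];print(len(q),q.min(0),q.max(0))
for z in np.arange(.13,.25,.008):
    k=q[abs(q[:,2]-z)<.003]
    if len(k)>3:print(round(z,3),len(k),np.percentile(k[:,0],[2,98]).round(4),np.median(k[:,1]).round(4))
# targets: tray frame
t=np.radians(10.0);C=np.array([.4873,-.1803,0]);X=np.array([np.cos(t),np.sin(t),0]);Y=np.array([-np.sin(t),np.cos(t),0])
s=robot.state();print(s['tcp_pos'],s['grip_width'],s['grasp_force'],s['q'])
for sg in(1,-1):
    rel([.45,-.17,.25],tool(sg*X,[0,0,-1]))
E
```

```text
175 [0.48957249 0.19494115 0.17586213] [0.54979022 0.20964535 0.25961533]
0.178 21 [0.4951 0.5318] 0.2069
0.186 15 [0.4896 0.5349] 0.2055
0.194 7 [0.4958 0.5197] 0.2062
0.21 20 [0.5155 0.5263] 0.2022
0.226 8 [0.496  0.5071] 0.2034
0.234 13 [0.498  0.5252] 0.2037
0.242 15 [0.4997 0.5105] 0.2029
[0.5235602  0.19880817 0.24183459] 0.008326268515078894 24.999703173198213 [0.13841339 0.41078464 1.58773929 0.04934847 1.13666943 1.64468397]
shift [-0.0896  0.3645 -0.0249] turn [-0.032 -0.04  -1.701]
shift [-0.0896  0.3645 -0.0249] turn [-0.039  0.03   1.44 ]
```

View pics/side3.png

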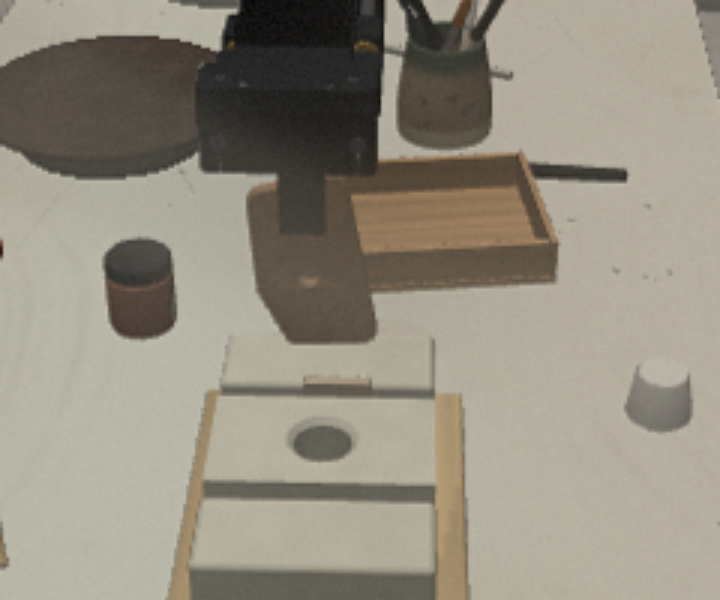

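The rib hangs clear at crop (250–375, 185–345) with its bottom at z≈0.175, and the tile is still in its seam at (337,383). I'll carry it over the tray.

```bash
cat >> h.py <<'E'
t=np.radians(10.0);C=np.array([.4873,-.1803,0]);X=np.array([np.cos(t),np.sin(t),0]);Y=np.array([-np.sin(t),np.cos(t),0]);U=np.array([0,0,1.])
def tp(x,y,z): return C+x*X+y*Y+z*U
E
python3 - <<'E'
from h import *
rel(tp(.0315,-.01,.25),tool(X,-U))
E
```

```text
shift [-0.0203  0.3822 -0.0255] turn [-0.032 -0.04  -1.701]
```

Call:
move_arm:
  motion:
    - [[0,0.02,-0.01],[0,0,-0.17],255]
    - [[0,0.06,-0.02],[0,0,-0.34],255]
    - [[0,0.1,-0.026],[-0.01,-0.01,-0.51],255]
    - [[-0.005,0.14,-0.026],[-0.01,-0.02,-0.68],255]
    - [[-0.01,0.18,-0.026],[-0.02,-0.02,-0.85],255]
    - [[-0.01,0.22,-0.026],[-0.02,-0.03,-1.02],255]
    - [[-0.015,0.26,-0.026],[-0.025,-0.03,-1.19],255]
    - [[-0.015,0.3,-0.026],[-0.03,-0.03,-1.36],255]
    - [[-0.02,0.345,-0.026],[-0.03,-0.04,-1.53],255]
    - [[-0.02,0.382,-0.026],[-0.032,-0.04,-1.7],255]

```text
clock: 6.5
tcp_pos: [0.5189, -0.1856, 0.2479]
tool_rot: [-2.012, -2.407, 0.003]
wrist_force: [0.2, -0.1, -0.3]
grip_width: 0.008
grasp_force: 25.0
```

```bash
python3 - <<'E'
from h import *
a=np.radians(35)
s=robot.state();print(s['tcp_pos'],s['q'],s['grip_width'])
for z in(.15,.066): rel(tp(.0315,-.01,z),tool(X*np.cos(a)+U*np.sin(a),X*np.sin(a)-U*np.cos(a)))
E
```

```text
[ 0.51886972 -0.18562615  0.24792252] [-5.45593379e-01  3.99830215e-01  1.58627783e+00 -1.50748052e-03
  1.16001993e+00 -7.23329191e-01] 0.008016171813956943
shift [0.0005 0.0018 0.0979] turn [-0.615 -0.003  0.003]
shift [0.0004 0.0021 0.1819] turn [-0.615 -0.003  0.003]
```

Call:
move_arm:
  motion:
    - [[0,0,0.01],[-0.15,0,0],255]
    - [[0,0,0.03],[-0.3,0,0],255]
    - [[0,0.001,0.05],[-0.45,0,0],255]
    - [[0,0.002,0.075],[-0.61,0,0],255]
    - [[0,0.002,0.098],[-0.615,0,0],255]
    - [[0,0.002,0.13],[-0.615,0,0],255]
    - [[0,0.002,0.13],[-0.615,0,0],255]

```text
clock: 7.38
tcp_pos: [0.5196, -0.1835, 0.1164]
tool_rot: [1.727, 2.049, 0.647]
wrist_force: [-0.3, -0.6, 0.4]
grip_width: 0.0081
grasp_force: 25.0
```

```bash
python3 - <<'E'
from h import *
a=np.radians(35)
s=robot.state();print(s['tcp_pos'],s['q'],s['grip_width'])
rel(tp(.0315,-.01,.066),tool(X*np.cos(a)+U*np.sin(a),X*np.sin(a)-U*np.cos(a)))
d=grab('side'); save(d,'side4.png',(90,240,200,400),4)
P=d['P'];q=(P-C)@np.stack([X,Y,U],1)
hsv=cv2.cvtColor(d['img'],cv2.COLOR_RGB2HSV)
b=(abs(q[...,0]-.05)<.06)&(abs(q[...,1])<.06)&(q[...,2]>.045)&(q[...,2]<.16)&(hsv[...,1]>70)
k=q[b];print(len(k),k.min(0).round(3),k.max(0).round(3), k[k[:,2].argsort()[:5]].round(3))
E
```

```text
[ 0.51961403 -0.18346338  0.11644988] [-0.82754262  0.57312417  2.10192991  1.37548224  0.51438338 -2.25200168] 0.008099152607488412
shift [-0.0015 -0.0286  0.0415] turn [-0.002 -0.002 -0.005]
321 [ 0.015 -0.039  0.061] [0.074 0.023 0.145] [[ 0.074 -0.014  0.061]
 [ 0.072 -0.001  0.063]
 [ 0.074 -0.015  0.063]
 [ 0.071 -0.023  0.063]
 [ 0.072 -0.004  0.064]]
```

View pics/side4.png

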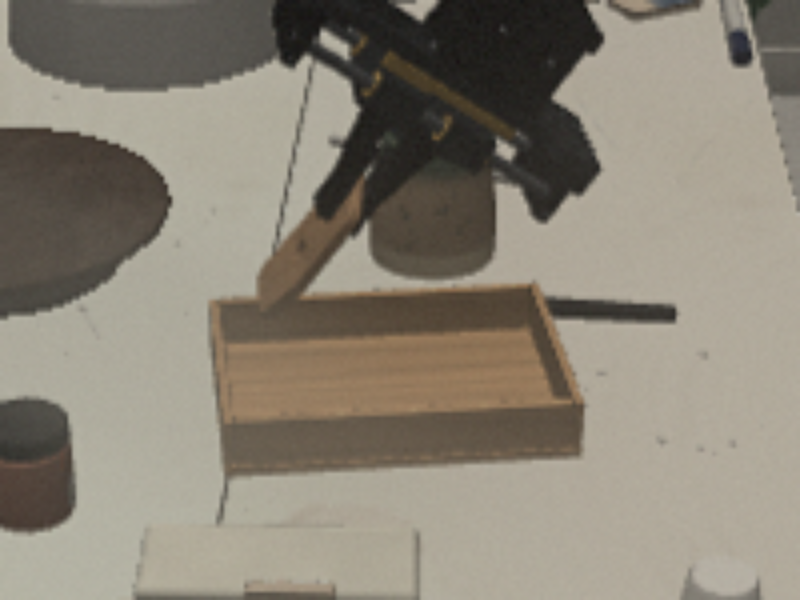

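The rib is tilted 35° over the tray (crop 260–360, 190–305), with its foot at tray x≈0.074 and z≈0.06. I'll lower it until the foot is just at the floor, then open gradually.

Call:
move_arm:
  motion:
    - [[0,-0.008,0.012],[0,0,0],255]
    - [[-0.001,-0.016,0.023],[0,0,0],255]
    - [[-0.001,-0.023,0.033],[0,0,0],255]
    - [[-0.001,-0.027,0.039],[0,0,0],255]
    - [[-0.001,-0.03,0.042],[0,0,0],255]
    - [[-0.001,-0.03,0.042],[0,0,0],255]

```text
clock: 8.18
tcp_pos: [0.5213, -0.1851, 0.0676]
tool_rot: [1.721, 2.048, 0.648]
wrist_force: [-1.6, 0.7, -0.2]
grip_width: 0.0078
grasp_force: 25.0
```

Call:
move_arm:
  motion:
    - [[0,0,0],[0,0,0],200]
    - [[0,0,0],[0,0,0],160]
    - [[0,0,0],[0,0,0],120]
    - [[0,0,0],[0,0,0],80]
    - [[0,0,0],[0,0,0],40]
    - [[0,0,0],[0,0,0],20]
    - [[0,0,0],[0,0,0],20]
    - [[0,0,0],[0,0,0],20]

```text
clock: 9.18
tcp_pos: [0.5215, -0.1853, 0.0679]
tool_rot: [1.72, 2.047, 0.648]
wrist_force: [0.0, -0.2, -0.4]
grip_width: 0.0771
grasp_force: 0.1
```

```bash
python3 - <<'E'
from h import *
d=grab('side'); save(d,'side5.png',(90,240,200,400),4)
E
```

```text
(no output)
```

View pics/side5.png

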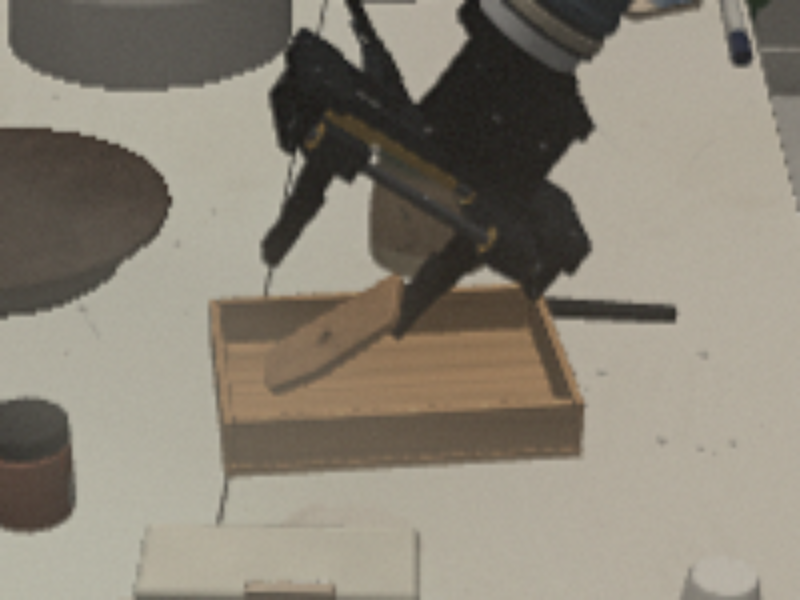

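The rib's foot is on the tray floor at (270,380), and its head rests on the lower finger at (400,290). I'll withdraw along the tool axis.

Call:
move_arm:
  motion:
    - [[0,0,-0.01],[0,0,0],20]
    - [[0,0,-0.025],[0,0,0],20]
    - [[0,0,-0.045],[0,0,0],20]
    - [[0,0,-0.075],[0,0,0],20]
    - [[0,0,-0.11],[0,0,0],20]
    - [[0,0,-0.15],[0,0,0],20]
    - [[0,0,-0.18],[0,0,0],20]
    - [[0,0,-0.18],[0,0,0],20]

```text
clock: 10.22
tcp_pos: [0.4189, -0.204, 0.2169]
tool_rot: [1.718, 2.044, 0.644]
wrist_force: [-0.3, -0.1, 0.1]
grip_width: 0.0799
grasp_force: 0.0
```

```bash
python3 - <<'E'
from h import *
d=grab('side'); save(d,'side6.png',(90,290,180,400),3)
print(robot.state()['tcp_pos'],robot.state()['wrist_force'])
P=d['P'];q=(P-C)@np.stack([X,Y,U],1)
b=(abs(q[...,0])<.085)&(abs(q[...,1]+.02)<.03);print(np.nanpercentile(q[b][:,2],[5,50,95,99.5]))
E
```

```text
[ 0.41920599 -0.20362873  0.21597943] [ 0.34972712  1.28047386 -0.84131197]
[0.00339338 0.01287367 0.35219291 0.36147604]
```

View pics/side6.png

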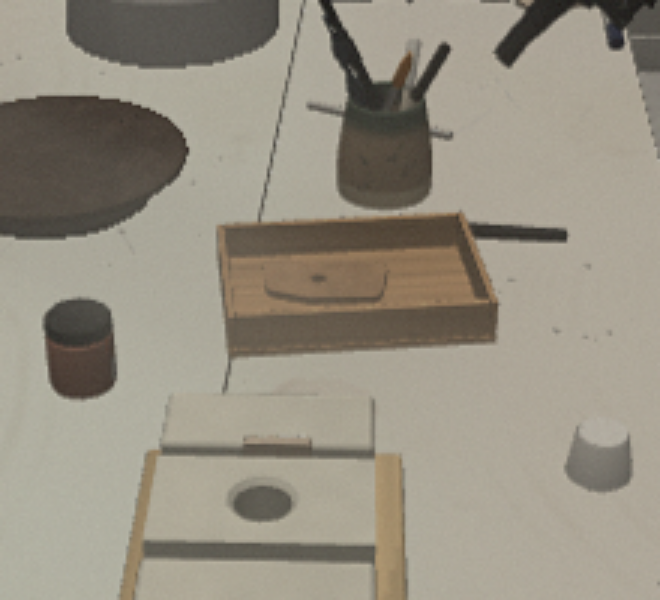

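The rib lies flat on the tray floor (265–387, 262–302), and the tile is still in its seam (277,443). The gripper is clear, so I'll hand in.

```bash
python3 -c "
from station import robot
print(robot.finish_job())"
```

```text
the job is handed in; nothing more can be done
None
```

The rib was lifted straight up clear of the mould and now lies flat in the tool tray, the test tile is still in its seam, and the job was handed in at about 10 s on the robot's clock.

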